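# Fill the bolt cassette and unclip it from its filling stand

## Robot

A 7-joint arm with a two-finger parallel gripper is mounted at the origin on a cart in front of the work surface, level with it; the furniture and walls round the work are solid. World frame = base frame: x ahead of the robot, y to its left, z up, the work surface at z = 0. Lengths are in m, angles in rad, forces in N, time in s.
With the tool pointing down it reaches from about 0.425 to 0.875 m from the base axis. Payload 9.9 kg.
Tool frame: the origin (TCP) lies on the front face of the gripper's body, between the roots of the fingers; the fingertips stand 73 mm ahead of it and the grasp point (between the pads) lies manip.grasp_offset ahead of it (manip.grasp_offset is the distance from the TCP to the grasp point, in m); z points along the fingers, y is the line along which they close (so a half turn about z gives the same grasp; the last joint's range is limited). The gripper opens to 85 mm and grips with 20 to 120 N. Pads are 22 mm wide; open, the fingers measure 114 mm over their backs; the gripper's body (76 mm by 85 mm) begins 54 mm behind the grasp point. The pads swing forward as they close: fully open they stand 13 mm farther back than shut.
Start: joints at [-1.265, 0.576, 0.025, 1.437, -0.015, 1.129, -0.057], TCP at [0.256, 0.624, 0.304] pointing down, gripper open.
Joint ranges: [-2.76, 2.76], [-0.34, 2.15], [-1.52, 1.57], [0.19, 2.46], [-1.09, 4.23], [0.17, 1.99], [-2.82, 2.82]. Speed limits (rad/s): [2.22, 2.22, 3.01, 3.01, 3.14, 3.14, 3.14].

## Interface

Orientations are given as a unit quaternion [x, y, z, w].
In Python, from plant import manip gives the robot as it stands.
- The arm moves only by the tool arm_command, never from a script. Its argument "rows" is a list of rows, each a list of 4 numbers: the shift along the world's x, y, z in cm, then the turn about the world's z in rad. A call has 1 to 8 rows; each row shifts and turns the commanded pose from where the row before left it; what a row does not reach is not made up. A row lasts 1/8 s, in which the tool goes at most 62.5 mm and 10.7 degrees, less where a joint would pass 70% of its speed; a pose out of reach is approached as far as the arm can. A call with a gripper value outside its range is refused whole. "grip" is the finger opening in cm, from 0 to 8.54, set as the call begins (left out, the last holds). The fingers move at their own pace and stop on an object; "force" is the grip in N (left out, the last holds). Time passes only in rows, so rows that do not move let the fingers close. It gives the time, the measured TCP pose, the force, the opening and the grip force at its end, in the units of the state.
- manip.state(): the state, without advancing time (a new reading comes with each control period).
- manip.capture(name): name is "side" or "top"; returns the picture (400x640x3 uint8, red, green, blue); there is no depth.
- manip.calibration(name): a dict with "fx", "fy", "cx", "cy" (pixels), "origin" and "attitude" of the camera in the world. Camera axes: x right, y down, z forward; pixel columns grow to the right and rows downward; lengths in m; the calibration is good to about 2 mm. A picture is of the moment at which its call begins. calibration takes no time and is no camera call.
- manip.close_job(): hands the job in; it is judged then, once.
The state is a dict: "time_s": time; "qpos": joint angles; "dq": joint speeds; "joint_torque": joint torques, N m; "ee_pos": TCP position; "eef_rot": TCP orientation; "contact_force": force on the tool from outside, world axes, zero at the start; "wrist_torque": the same for the moment, N m; "finger_gap": opening from 0.0 (shut) to 1.0 (fully open); "gripper_force": force on a finger pad.
Only numpy, scipy, OpenCV 4.12 (cv2) and the standard library are available. Lean on these libraries where they do the work, as an engineer would, in place of code of your own. Each camera call takes 0.05 s, during which the arm holds its last target. There are 200 camera calls.

## Task

Pick up the loading tray by its bow handle, tip all five bolts out of its spout into the open-topped feed cassette clipped in the filling stand, and set the tray back down upright on the worktable. Then pinch the cassette's two opposed side catches together, lift the filled cassette straight up until all of it is above the stand, and finish while still holding it there, level, with both catches squeezed: do not put it down or let go. Leave the tape measure, the thermometer and the mug where they are.

Things in the scene. Friction and masses are not known exactly. Their poses are not given: they have to be found in the camera images.
- stand: The filling stand, fixed: dark base plate 184 x 124 x 9 mm, bare-metal V saddles under the cassette's ends, a bare-metal striker post on each long side (y = +/-33 to 40 mm, top 72 mm high, the stand's highest point) over the catch noses. Origin: centre of its underside, on the worktable; x along the cassette, z up. Turned up to 20 degrees; stands ahead or to the right, the tray in the other place.
- cassette: The feed cassette: grey open-topped plastic magazine 150 (x) x 56 (y) x 100 mm (z), V-bottomed, about 0.25 kg. Origin: centre of its underside; z up. Starts seated in the stand, axes along the stand's, origin 25 mm and rim 125 mm above the worktable; held down until both catches are squeezed. Mouth inside 145 x 51 mm, but only 41 mm wide within 18 mm of mid-length (catch recesses).
- mouth (a point): Centre of the cassette's open mouth, in the plane of its rim (cassette frame 0, 0, 100 mm).
- pinch_point (a point): Midpoint between the two catch pads (cassette frame 0, 0, 82 mm, i.e. 18 mm below the rim). Pads: black, ribbed, 30 mm long (x), z = 66 to 98 mm, faces square to the cassette's y; 69 mm over both when free, 57 mm when squeezed home. Cassette walls beside them: 56 mm over the outside. Fingers coming down outside the pads meet nothing above the striker tops, 35 mm below this point.
- catch_left (a joint): Travel in m of the catch on the cassette's +y side: 0 sprung out (nose hooked under the striker), 0.006 squeezed fully in; the nose is free of the striker above 0.0045. Spring 2 N at the start of the travel, 5 N at the end.
- catch_right (a joint): The same for the catch on the cassette's -y side.
- tray: The loading tray: grey sheet-metal scoop 150 (x) x 84 (y) x 26 mm, 2 mm thick, about 0.16 kg, on the worktable (origin height 0) with five bolts in it. Origin: centre of its underside; z up; spout towards its -x. In the front 65 mm the walls narrow and the floor rises 9 mm to the open spout. The bolts slide on its smooth floor when it is pitched spout-down some 30 degrees and run out at 45.
- tray_handle (a point): Centre of the tray's bow handle, a black bar across the tray (along its y), 12 mm thick (x), 18 mm high (z = 62 to 80 mm), 80 mm between its uprights; tray frame 20, 0, 71 mm. Its flat faces look along the tray's x.
- tray_spout (a point): Middle of the spout's lip, on its floor (tray frame -75, 0, 11 mm). The spout is 44 mm wide inside and 48 mm outside.
- bolt_1_mid (a point): Middle of one of the five alike M8 hex bolts (36 mm long, head 13 mm across, shank 8 mm), about 16 mm from the head's end along its axis. They start lying in the rear half of the tray.
- bolt_2_mid (a point): Middle of one of the five alike M8 hex bolts (36 mm long, head 13 mm across, shank 8 mm), about 16 mm from the head's end along its axis. They start lying in the rear half of the tray.
- bolt_3_mid (a point): Middle of one of the five alike M8 hex bolts (36 mm long, head 13 mm across, shank 8 mm), about 16 mm from the head's end along its axis. They start lying in the rear half of the tray.
- bolt_4_mid (a point): Middle of one of the five alike M8 hex bolts (36 mm long, head 13 mm across, shank 8 mm), about 16 mm from the head's end along its axis. They start lying in the rear half of the tray.
- bolt_5_mid (a point): Middle of one of the five alike M8 hex bolts (36 mm long, head 13 mm across, shank 8 mm), about 16 mm from the head's end along its axis. They start lying in the rear half of the tray.
- tape_measure: A tape measure lying flat, 64 x 67 x 34 mm, origin under its centre. To be left alone.
- ir_thermometer: A pistol-shaped infrared thermometer lying on its side, 164 x 121 x 38 mm, origin under its centre. To be left alone.
- mug_1: A small mug, 65 x 88 x 50 mm, origin under its centre. To be left alone.

How it is judged:
On the way, in this order (a step that is already met when the one before it is completed fails the run):
1. all five bolts are in the cassette while it is still clipped in the stand (x of bolt_1_mid in the frame of cassette between -0.074 and 0.074 m and y of bolt_1_mid in the frame of cassette between -0.027 and 0.027 m and z of bolt_1_mid in the frame of cassette between 0 and 0.095 m and x of bolt_2_mid in the frame of cassette between -0.074 and 0.074 m and y of bolt_2_mid in the frame of cassette between -0.027 and 0.027 m and z of bolt_2_mid in the frame of cassette between 0 and 0.095 m and x of bolt_3_mid in the frame of cassette between -0.074 and 0.074 m and y of bolt_3_mid in the frame of cassette between -0.027 and 0.027 m and z of bolt_3_mid in the frame of cassette between 0 and 0.095 m and x of bolt_4_mid in the frame of cassette between -0.074 and 0.074 m and y of bolt_4_mid in the frame of cassette between -0.027 and 0.027 m and z of bolt_4_mid in the frame of cassette between 0 and 0.095 m and x of bolt_5_mid in the frame of cassette between -0.074 and 0.074 m and y of bolt_5_mid in the frame of cassette between -0.027 and 0.027 m and z of bolt_5_mid in the frame of cassette between 0 and 0.095 m and z of cassette in the frame of stand below 0.029 m and horizontal distance between cassette and stand below 0.006 m), for 0.3 s.
2. the empty tray stands upright on the worktable, let go, with the cassette still in the stand (angle between tray's own z axis and vertical below 0.1 rad and height (world z) of tray between -0.01 and 0.008 m and linear speed of tray below 0.03 m/s and contact force between the fingers and tray below 0.1 N and z of cassette in the frame of stand below 0.029 m and horizontal distance between cassette and stand below 0.006 m), for 0.2 s.
At the end, for the whole second after the job is handed in: All five bolts are in the cassette; the fingers hold it still, within 20 degrees of level, both catches in by over 4.5 mm, its underside over 75 mm above the worktable, touching neither stand nor tray; the tray stands upright on the worktable, let go (x of bolt_1_mid in the frame of cassette between -0.074 and 0.074 m and y of bolt_1_mid in the frame of cassette between -0.027 and 0.027 m and z of bolt_1_mid in the frame of cassette between 0 and 0.095 m and x of bolt_2_mid in the frame of cassette between -0.074 and 0.074 m and y of bolt_2_mid in the frame of cassette between -0.027 and 0.027 m and z of bolt_2_mid in the frame of cassette between 0 and 0.095 m and x of bolt_3_mid in the frame of cassette between -0.074 and 0.074 m and y of bolt_3_mid in the frame of cassette between -0.027 and 0.027 m and z of bolt_3_mid in the frame of cassette between 0 and 0.095 m and x of bolt_4_mid in the frame of cassette between -0.074 and 0.074 m and y of bolt_4_mid in the frame of cassette between -0.027 and 0.027 m and z of bolt_4_mid in the frame of cassette between 0 and 0.095 m and x of bolt_5_mid in the frame of cassette between -0.074 and 0.074 m and y of bolt_5_mid in the frame of cassette between -0.027 and 0.027 m and z of bolt_5_mid in the frame of cassette between 0 and 0.095 m and angle between tray's own z axis and vertical below 0.1 rad and height (world z) of tray between -0.01 and 0.008 m and linear speed of tray below 0.03 m/s and contact force between the fingers and tray below 0.1 N and height (world z) of cassette between 0.075 and 0.45 m and angle between cassette's own z axis and vertical below 0.35 rad and linear speed of cassette below 0.04 m/s and value of joint each of catch_left, catch_right above 0.0045 m and contact force between the fingers and cassette above 3 N and contact force between each of stand, tray and cassette below 0.1 N); the arm keeps its last pose, push and grip.
It fails at once if the tape measure is moved by more than 25 mm (distance of tape_measure from where it was at the start of the episode above 0.025 m).
It fails at once if the thermometer is moved by more than 25 mm (distance of ir_thermometer from where it was at the start of the episode above 0.025 m).
It fails at once if the mug is moved by more than 25 mm (distance of mug_1 from where it was at the start of the episode above 0.025 m).
It also fails if it takes over 61 s, if anything falls off the work surface, if the arm or the gripper's body presses on something with over 40 N, if the wrist force passes 120 N, or if a joint passes its speed limit or range.

## Working session

There is one attempt and no reset: what is moved stays moved. The work goes in short steps, Python scripts to look and compute and a tool call to move; the robot and the scene stay as the last step left them, time stands still between calls to the robot, and variables do not carry over. Pictures are saved under pics/ and viewed, at most 11 in all, crops included, and the job is handed in when it is done.

Besides the shell and the picture viewer there is one more tool, called after "Request:" by a JSON object that holds its "name" and its "arguments", one argument or row to a line. arm_command: Moves the arm, as the interface text tells. Its arguments: {"type":"object","properties":{"rows":{"type":"array"},"grip":{"type":"number"},"force":{"type":"number"}},"required":["rows"]}

View pics/side0.png

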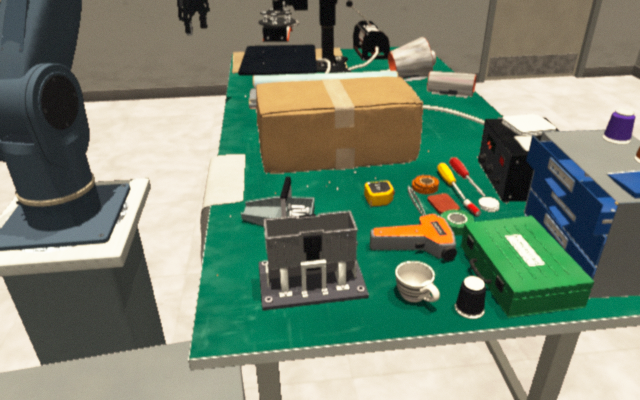

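View pics/top0.png

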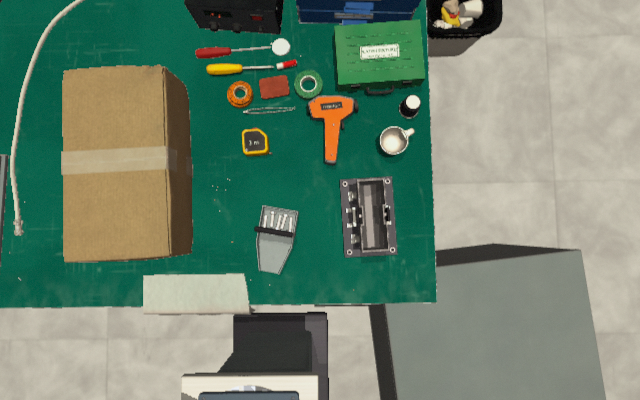

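Request:
{"name": "arm_command", "arguments": {
  "rows": [
    [0,0,6,0],
    [0,0,6,0],
    [0,0,6,0],
    [0,0,6,0],
    [0,0,6,0],
    [0,0,6,0],
    [0,0,6,0],
    [0,0,6,0]
  ]
}}

```text
time_s: 1.1
ee_pos: [0.2381, 0.5797, 0.7036]
eef_rot: [0.193, 0.98, 0.05, 0.01]
contact_force: [0.2, -1.2, -0.2]
finger_gap: 1.0
gripper_force: 0.0
```

Request:
{"name": "arm_command", "arguments": {
  "rows": [
    [2.3,5.6,0,0],
    [2.3,5.6,0,0],
    [2.3,5.6,0,0],
    [2.3,5.6,0,0]
  ]
}}

```text
time_s: 1.6
ee_pos: [0.2991, 0.7176, 0.6316]
eef_rot: [0.198, 0.976, 0.088, 0.011]
contact_force: [0.3, -1.4, -0.1]
finger_gap: 0.996
gripper_force: 0.0
```

```bash
cat > h.py <<'E'
from plant import manip
import numpy as np, cv2
from scipy.spatial.transform import Rotation as R
def st():
    s=manip.state(); r=R.from_quat(s['eef_rot']).as_matrix()
    print(round(s['time_s'],2),s['ee_pos'].round(4),'zaxis',r[:,2].round(3),'yaxis',r[:,1].round(3),'q',s['qpos'].round(2),'F',s['contact_force'].round(1),'gap',round(s['finger_gap']*8.54,2),'gf',round(float(s['gripper_force']),1)); return s
def rays(n,uv):
    c=manip.calibration(n);uv=np.atleast_2d(uv).astype(float)
    d=np.c_[(uv[:,0]-c['cx'])/c['fx'],(uv[:,1]-c['cy'])/c['fy'],np.ones(len(uv))]
    return np.array(c['origin']),d@R.from_quat(c['attitude']).as_matrix().T
def onz(n,uv,z):
    o,d=rays(n,uv);return o+d*((z-o[2])/d[:,2])[:,None]
def tri(a,b):  # pixel in side, pixel in top -> point, miss
    o1,d1=rays('side',a);o2,d2=rays('top',b);d1=d1[0]/np.linalg.norm(d1);d2=d2[0]/np.linalg.norm(d2)
    t=np.linalg.lstsq(np.c_[d1,-d2],o2-o1,rcond=None)[0]
    p,q=o1+t[0]*d1,o2+t[1]*d2;return (p+q)/2,np.linalg.norm(p-q)
E
python3 - <<'E'
from h import *
st()
E
```

```text
1.6 [0.2991 0.7176 0.6316] zaxis [ 0.056  0.168 -0.984] yaxis [0.384 0.906 0.177] q [-1.3   0.78  0.62  0.23 -0.54  1.99  0.02] F [ 0.3 -1.4 -0.1] gap 8.51 gf 0.0
```

Request:
{"name": "arm_command", "arguments": {
  "rows": [
    [-2.3,-5.6,0,0],
    [-2.3,-5.6,-3,0],
    [0,0,-6,0],
    [0,0,-6,0],
    [0,0,-6,0],
    [0,0,0,0]
  ]
}}

```text
time_s: 2.35
ee_pos: [0.2666, 0.6532, 0.4396]
eef_rot: [0.201, 0.976, 0.088, 0.013]
contact_force: [0.1, 1.3, 1.7]
finger_gap: 0.997
gripper_force: 0.0
```

```bash
python3 - <<'E'
from h import *
st()
im={n:manip.capture(n)[:,:,::-1].copy() for n in('side','top')}
for n in im: cv2.imwrite(f'pics/raw_{n}1.png',im[n])
a=cv2.resize(im['top'][165:285,225:415],None,fx=4,fy=4,interpolation=3)
b=cv2.resize(im['side'][165:315,230:380],None,fx=4,fy=4,interpolation=3)
cv2.imwrite('pics/ct.png',a);cv2.imwrite('pics/cs.png',b)
E
```

```text
2.35 [0.2666 0.6532 0.4396] zaxis [ 0.061  0.167 -0.984] yaxis [0.39  0.904 0.177] q [-1.63  0.55  0.72  1.28 -0.41  1.26  0.23] F [0.1 1.3 1.7] gap 8.52 gf 0.0
```

View pics/ct.png

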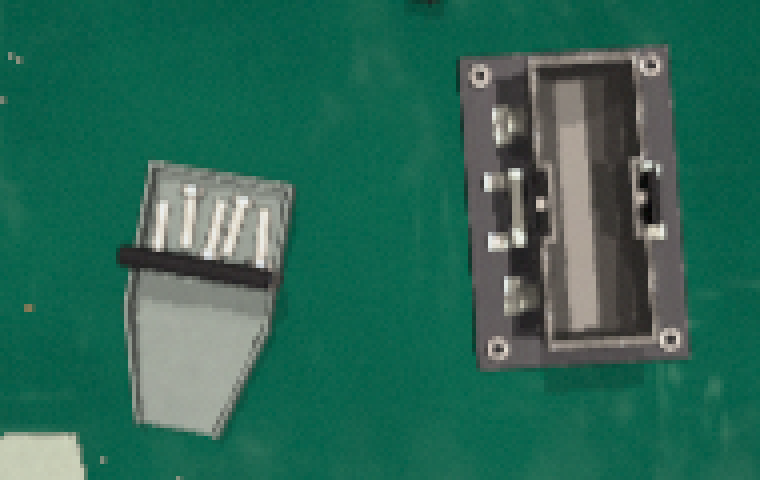

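View pics/cs.png

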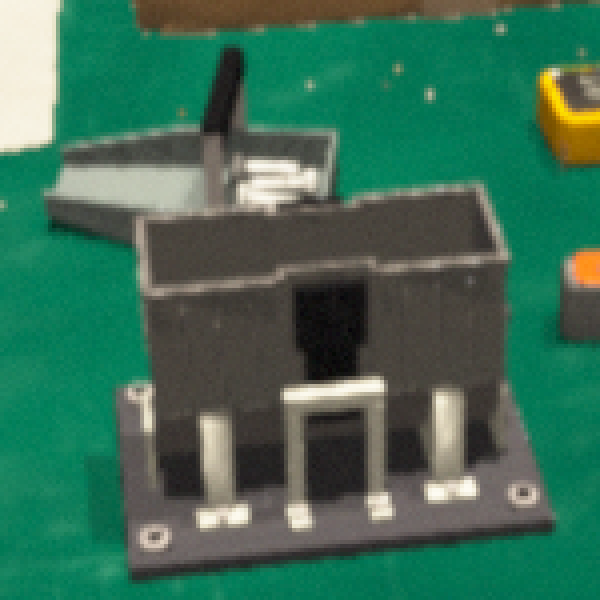

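```bash
python3 - <<'E'
from h import *
import itertools
from scipy.optimize import least_squares
Q=[[-1.26481554,.57652772,.02485256,1.43788005,-.01501461,1.12903604,-.05649874]]
P=[[.25635391,.62406797,.30305558]];O=[[.193647963,.981070727,-8.24157087e-4,-1.22783851e-4]]
s=manip.state();Q.append(s['qpos']);P.append(s['ee_pos']);O.append(s['eef_rot'])
Q.append([-1.3,.78,.62,.23,-.54,1.99,.02]);P.append([.2991,.7176,.6316]);O.append([.198,.976,.088,.011])
Y=lambda a:R.from_euler('y',a);Z=lambda a:R.from_euler('z',a)
def fk(q,S,x):
    b,c,d1,a1,L1,e,L2,w,L3=x
    r=Z(b+S[0]*q[0]);p=r.apply([a1,0,d1])
    r=r*Y(S[4]*q[1])*Z(S[1]*q[2]);p=p+r.apply([e,0,L1])
    r=r*Y(S[4]*q[3])*Z(S[2]*q[4]);p=p+r.apply([-e,0,L2])
    r=r*Y(S[4]*q[5]);p=p+r.apply([w,0,L3]);return p,r*Z(S[3]*q[6]+c)
def res(x,S):
    o=[]
    for q,p,a in zip(Q,P,O):
        pp,rr=fk(q,S,x);o+=list(pp-p)+list((rr.inv()*R.from_quat(a)).as_rotvec()*.3)
    return np.array(o+list(.01*(x[2:]-[.35,0,.4,0,.4,0,.25])))
L=[]
for S in itertools.product([1,-1],repeat=5):
    for b in(0,1.5,3,-1.5):
        for c in(0,1.5,3,-1.5):
            f=least_squares(res,[b,c,.35,0,.4,0,.4,0,.25],args=(S,));L.append((f.cost,S,f.x.round(3)))
L.sort(key=lambda t:t[0])
for l in L[:12:1]:print(l)
E
```

```text
(np.float64(6.670385612292212e-05), (-1, -1, -1, -1, 1), array([-6.000e-02,  1.511e+00,  2.720e-01,  1.000e-02,  5.680e-01,
        1.000e-03,  3.980e-01,  6.000e-03,  2.710e-01]))
(np.float64(6.670385612292254e-05), (-1, -1, -1, -1, 1), array([-6.000e-02,  1.511e+00,  2.720e-01,  1.000e-02,  5.680e-01,
        1.000e-03,  3.980e-01,  6.000e-03,  2.710e-01]))
(np.float64(6.670385612292257e-05), (-1, -1, -1, -1, -1), array([-3.202e+00, -1.630e+00,  2.720e-01, -1.000e-02,  5.680e-01,
       -1.000e-03,  3.980e-01, -6.000e-03,  2.710e-01]))
(np.float64(6.670385612292276e-05), (-1, -1, -1, -1, -1), array([ 3.081e+00, -1.630e+00,  2.720e-01, -1.000e-02,  5.680e-01,
       -1.000e-03,  3.980e-01, -6.000e-03,  2.710e-01]))
(np.float64(6.670385612292277e-05), (-1, -1, -1, -1, 1), array([-6.000e-02, -4.772e+00,  2.720e-01,  1.000e-02,  5.680e-01,
        1.000e-03,  3.980e-01,  6.000e-03,  2.710e-01]))
(np.float64(6.670385612292299e-05), (-1, -1, -1, -1, 1), array([-6.000e-02,  1.511e+00,  2.720e-01,  1.000e-02,  5.680e-01,
        1.000e-03,  3.980e-01,  6.000e-03,  2.710e-01]))
(np.float64(
[... 377 characters left out ...]
241e-05), (-1, -1, -1, -1, -1), array([ 3.081e+00, -1.630e+00,  2.720e-01, -1.000e-02,  5.680e-01,
       -1.000e-03,  3.980e-01, -6.000e-03,  2.710e-01]))
(np.float64(6.670385612292448e-05), (-1, -1, -1, -1, -1), array([ 3.081e+00,  4.653e+00,  2.720e-01, -1.000e-02,  5.680e-01,
       -1.000e-03,  3.980e-01, -6.000e-03,  2.710e-01]))
(np.float64(6.670385612292527e-05), (-1, -1, -1, -1, -1), array([ 3.081e+00, -1.630e+00,  2.720e-01, -1.000e-02,  5.680e-01,
       -1.000e-03,  3.980e-01, -6.000e-03,  2.710e-01]))
(np.float64(6.670385612292608e-05), (-1, -1, -1, -1, 1), array([-6.000e-02,  1.511e+00,  2.720e-01,  1.000e-02,  5.680e-01,
        1.000e-03,  3.980e-01,  6.000e-03,  2.710e-01]))
```

Request:
{"name": "arm_command", "arguments": {
  "rows": [
    [2.4,-5.4,1,0.13],
    [2.4,-5.4,1,0.13],
    [2.4,-5.4,1,0.13],
    [2.4,-5.4,1,0.13],
    [2.4,-5.4,1,0.13],
    [2.4,-5.4,1,0.13],
    [2.4,-5.4,1,0.13]
  ]
}}

```text
time_s: 3.32
ee_pos: [0.4388, 0.2741, 0.5194]
eef_rot: [-0.25, 0.964, 0.091, -0.024]
contact_force: [1.4, 0.4, -0.0]
finger_gap: 1.003
gripper_force: 0.0
```

Request:
{"name": "arm_command", "arguments": {
  "rows": [
    [2.4,-5.4,1,0.13],
    [2.4,-5.4,1,0.13],
    [2.4,-5.4,1,0.13],
    [2.4,-5.4,1,0.13],
    [2.4,-5.4,1,0.13],
    [2.4,-5.4,1,0.13],
    [2.4,-5.4,1,0.13]
  ]
}}

```text
time_s: 4.2
ee_pos: [0.5821, -0.0365, 0.5674]
eef_rot: [-0.593, 0.798, 0.073, -0.075]
contact_force: [1.6, 1.2, -1.1]
finger_gap: 0.999
gripper_force: 0.0
```

```bash
python3 - <<'E'
from h import *
s=st()
E
```

```text
4.2 [ 0.5821 -0.0365  0.5674] zaxis [-0.206  0.027 -0.978] yaxis [-0.936  0.285  0.205] q [ 0.03  0.45 -0.06  0.99 -0.01  1.92  2.82] F [ 1.6  1.2 -1.1] gap 8.53 gf 0.0
```

Request:
{"name": "arm_command", "arguments": {
  "rows": [
    [6,0,0,0],
    [6,0,0,0],
    [6,0,0,0],
    [6,0,0,0],
    [6,0,0,0],
    [6,0,0,0]
  ]
}}

```text
time_s: 4.95
ee_pos: [0.8279, -0.025, 0.4657]
eef_rot: [-0.592, 0.806, 0.024, -0.011]
contact_force: [0.5, 0.1, -1.0]
finger_gap: 1.0
gripper_force: 0.0
```

```bash
python3 - <<'E'
from h import *
s=st()
print(s['ee_pos'])
# measurements from saved images
t=cv2.imread('pics/raw_top1.png');sd=cv2.imread('pics/raw_side1.png')
# bar: dark pixels in tray area (top), rect
g=cv2.cvtColor(t,cv2.COLOR_BGR2GRAY);m=np.zeros_like(g);m[220:242,250:300]=(g[220:242,250:300]<45)*255
c=max(cv2.findContours(m,0,1)[0],key=cv2.contourArea);r=cv2.minAreaRect(c);print('bar top',r,cv2.boxPoints(r).round(1).tolist())
g=cv2.cvtColor(sd,cv2.COLOR_BGR2GRAY);m=np.zeros_like(g);m[175:200,278:294]=(g[175:200,278:294]<45)*255
c=max(cv2.findContours(m,0,1)[0],key=cv2.contourArea);r=cv2.minAreaRect(c);print('bar side',r,cv2.boxPoints(r).round(1).tolist())
E
```

```text
4.95 [ 0.8279 -0.025   0.4657] zaxis [-0.045  0.025 -0.999] yaxis [-0.953  0.299  0.051] q [-0.02  0.95  0.05  0.25 -0.07  1.99  2.82] F [ 0.5  0.1 -1. ] gap 8.54 gf 0.0
[ 0.82787959 -0.02495506  0.46570716]
bar top ((273.03497314453125, 231.23800659179688), (36.87367630004883, 5.2204670906066895), 7.594642639160156) [[254.39999389648438, 231.39999389648438], [255.10000610351562, 226.1999969482422], [291.70001220703125, 231.10000610351562], [291.0, 236.3000030517578]]
bar side ((285.7059326171875, 187.67648315429688), (6.063390254974365, 21.828205108642578), 14.03624439239502) [[280.1000061035156, 197.5], [285.3999938964844, 176.39999389648438], [291.29998779296875, 177.8000030517578], [286.0, 199.0]]
```

Request:
{"name": "arm_command", "arguments": {
  "rows": [
    [6,0,0,0]
  ]
}}

```text
time_s: 5.08
ee_pos: [0.847, -0.0255, 0.4487]
eef_rot: [-0.59, 0.807, 0.014, -0.004]
contact_force: [-0.0, -0.2, 0.3]
finger_gap: 1.001
gripper_force: 0.0
```

```bash
python3 - <<'E'
from h import *
st()
for a,b in [((288.2,178),(254.5,228.7)),((283.2,196.3),(294.5,235)),((267,238),(388.7,251.7)),((357,230.5),(384.5,179.2)),((351.2,211.8),(357.5,179.2)),((264.2,219.5),(362.5,251.7))]:
    p,m=tri(a,b);print(p.round(4),round(m,4))
b=onz('top',[[254.5,228.7],[294.5,235]],.08);print('bar@.08',b.round(4),b.mean(0).round(4),np.degrees(np.arctan2(*(b[1]-b[0])[1::-1])).round(1))
r=onz('top',[[388.7,251.7],[384.5,179.2],[357.5,179.2],[362.5,251.7]],.125);c=r.mean(0);v=r[1]+r[2]-r[0]-r[3]
print('rim',r.round(4),c.round(4),np.degrees(np.arctan2(v[1],v[0])))
print('tray corners z26',onz('top',[[262.5,206],[298,211.5]],.026).round(4),'lip',onz('top',[[259.5,271],[279.5,274]],.02).round(4))
E
```

```text
5.08 [ 0.847  -0.0255  0.4487] zaxis [-0.022  0.018 -1.   ] yaxis [-0.953  0.303  0.027] q [ 0.    0.98 -0.21  0.19  0.17  1.99  2.78] F [-0.  -0.2  0.3] gap 8.55 gf 0.0
[ 0.4892 -0.0277  0.0743] 0.0011
[ 0.4743 -0.1165  0.0822] 0.0017
[ 0.4388 -0.3148  0.1242] 0.0055
[ 0.589  -0.3109  0.1225] 0.0028
[ 0.5893 -0.254   0.1232] 0.0013
[ 0.4375 -0.2606  0.1247] 0.001
bar@.08 [[ 0.4886 -0.0286  0.08  ]
 [ 0.4734 -0.1163  0.08  ]] [ 0.481  -0.0725  0.08  ] -99.9
rim [[ 0.4361 -0.3147  0.125 ]
 [ 0.5874 -0.3104  0.125 ]
 [ 0.5885 -0.2538  0.125 ]
 [ 0.437  -0.2605  0.125 ]] [ 0.5122 -0.2849  0.125 ] 2.099978083291581
tray corners z26 [[ 0.5413 -0.0387  0.026 ]
 [ 0.527  -0.1212  0.026 ]] lip [[ 0.3912 -0.0298  0.02  ]
 [ 0.3837 -0.0761  0.02  ]]
```

Request:
{"name": "arm_command", "arguments": {
  "rows": [
    [-1.83,-0.235,-0.7,-0.17],
    [-1.83,-0.235,-0.7,-0.17],
    [-1.83,-0.235,-0.7,-0.17],
    [-1.83,-0.235,-0.7,-0.17],
    [-1.83,-0.235,-0.7,-0.17],
    [-1.83,-0.235,-0.7,-0.17],
    [-1.83,-0.235,-0.7,-0.17],
    [-1.83,-0.235,-0.7,-0.17]
  ]
}}

```text
time_s: 6.08
ee_pos: [0.7002, -0.0427, 0.3951]
eef_rot: [0.049, 0.999, 0.017, 0.012]
contact_force: [0.6, 0.9, -1.0]
finger_gap: 0.997
gripper_force: 0.0
```

Request:
{"name": "arm_command", "arguments": {
  "rows": [
    [-1.83,-0.235,-0.7,-0.17],
    [-1.83,-0.235,-0.7,-0.17],
    [-1.83,-0.235,-0.7,-0.17],
    [-1.83,-0.235,-0.7,-0.17],
    [-1.83,-0.235,-0.7,-0.17],
    [-1.83,-0.235,-0.7,-0.17],
    [-1.83,-0.235,-0.7,-0.17],
    [-1.83,-0.235,-0.7,-0.17]
  ]
}}

```text
time_s: 7.08
ee_pos: [0.5548, -0.0611, 0.3387]
eef_rot: [0.666, 0.746, 0.011, 0.02]
contact_force: [-0.6, 1.0, 0.2]
finger_gap: 1.003
gripper_force: 0.0
```

Request:
{"name": "arm_command", "arguments": {
  "rows": [
    [-1.83,-0.235,-0.7,-0.17],
    [-1.83,-0.235,-0.7,-0.12],
    [-1.83,-0.235,-0.7,0],
    [-1.83,-0.235,-0.7,0]
  ]
}}

```text
time_s: 7.58
ee_pos: [0.482, -0.0704, 0.3103]
eef_rot: [0.764, 0.644, 0.008, 0.021]
contact_force: [-0.7, -0.5, 0.2]
finger_gap: 1.002
gripper_force: 0.0
```

```bash
python3 - <<'E'
from h import *
s=st();r=R.from_quat(s['eef_rot']).as_matrix();print('closing az',np.degrees(np.arctan2(r[1,1],r[0,1])),'grasp pt',s['ee_pos']+.0539*r[:,2])
E
```

```text
7.58 [ 0.482  -0.0704  0.3103] zaxis [ 0.04  -0.021 -0.999] yaxis [ 0.985 -0.169  0.043] q [-0.27  0.29  0.4   1.95 -0.13  0.89  0.02] F [-0.7 -0.5  0.2] gap 8.56 gf 0.0
closing az -9.741111674189197 grasp pt [ 0.48418583 -0.07150239  0.25647953]
```

Request:
{"name": "arm_command", "arguments": {
  "rows": [
    [-0.3,-0.1,-4,0],
    [0,0,-4,0],
    [0,0,-4,0],
    [0,0,-3,0],
    [0,0,-2,0],
    [0,0,-1.5,0],
    [0,0,0,0]
  ]
}}

```text
time_s: 8.45
ee_pos: [0.4798, -0.0711, 0.1231]
eef_rot: [0.764, 0.644, 0.007, 0.02]
contact_force: [0.9, 0.9, -0.5]
finger_gap: 0.998
gripper_force: 0.0
```

Request:
{"name": "arm_command", "arguments": {
  "rows": [
    [0,0,0,0],
    [0,0,0,0],
    [0,0,0,0],
    [0,0,0,0],
    [0,0,0,0],
    [0,0,0,0]
  ],
  "grip": 0.5,
  "force": 60
}}

```text
time_s: 9.2
ee_pos: [0.4767, -0.07, 0.1224]
eef_rot: [0.764, 0.645, 0.006, 0.018]
contact_force: [-1.1, 0.2, 8.1]
finger_gap: 0.132
gripper_force: 58.3
```

Request:
{"name": "arm_command", "arguments": {
  "rows": [
    [0,0,1,0],
    [0,0,2,0],
    [0,0,4,0],
    [0,0,5,0],
    [0,0,5,0],
    [1,-0.2,5,0],
    [2,-0.3,5,0],
    [2,-0.3,5,0]
  ]
}}

```text
time_s: 10.2
ee_pos: [0.526, -0.0781, 0.4442]
eef_rot: [0.764, 0.645, 0.006, 0.018]
contact_force: [0.4, -0.3, -2.8]
finger_gap: 0.127
gripper_force: 58.8
```

```bash
python3 - <<'E'
from h import *
s=st()
a=manip.capture('side')[:,:,::-1];b=manip.capture('top')[:,:,::-1]
cv2.imwrite('pics/lift.png',np.vstack([a[:300],b[:300]])[:, :])
E
```

```text
10.2 [ 0.526  -0.0781  0.4442] zaxis [ 0.032 -0.02  -0.999] yaxis [ 0.985 -0.167  0.035] q [-0.29  0.26  0.46  1.61 -0.1   1.26  0.01] F [ 0.4 -0.3 -2.8] gap 1.09 gf 58.8
```

View pics/lift.png

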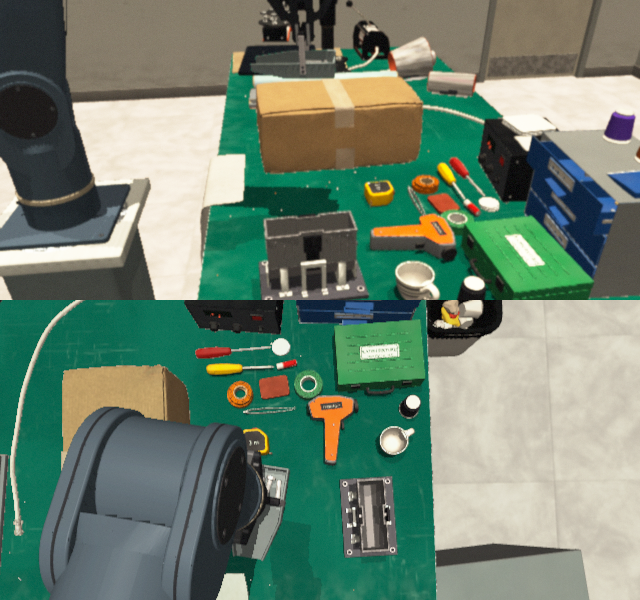

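Request:
{"name": "arm_command", "arguments": {
  "rows": [
    [3,-0.5,2,0],
    [5,-0.85,3,0],
    [5,-0.85,3,0],
    [5,-0.85,2,0],
    [5,-0.85,0,0],
    [4,-0.7,0,0],
    [4,-0.7,0,0]
  ]
}}

```text
time_s: 11.18
ee_pos: [0.8155, -0.1279, 0.5242]
eef_rot: [0.764, 0.644, 0.013, 0.027]
contact_force: [62.7, -4.0, 20.4]
finger_gap: 0.13
gripper_force: 59.9
```

```bash
python3 - <<'E'
from h import *
s=st()
E
```

```text
11.18 [ 0.8155 -0.1279  0.5242] zaxis [ 0.054 -0.024 -0.998] yaxis [ 0.984 -0.168  0.057] q [ 0.06  0.92  0.37  0.19 -0.31  1.99 -0.02] F [62.7 -4.  20.4] gap 1.11 gf 59.9
```

Request:
{"name": "arm_command", "arguments": {
  "rows": [
    [0,0,0,0]
  ]
}}

```text
time_s: 11.3
ee_pos: [0.8158, -0.1288, 0.5192]
eef_rot: [0.765, 0.644, 0.01, 0.023]
contact_force: [-0.5, -0.7, -2.3]
finger_gap: 0.129
gripper_force: 60.3
```

Request:
{"name": "arm_command", "arguments": {
  "rows": [
    [2,-0.35,0,0],
    [2,-0.35,0,0],
    [2,-0.35,0,0],
    [2,-0.35,0,0]
  ]
}}

```text
time_s: 11.8
ee_pos: [0.8317, -0.1348, 0.507]
eef_rot: [0.766, 0.642, 0.018, 0.034]
contact_force: [0.0, -0.2, -3.2]
finger_gap: 0.131
gripper_force: 60.3
```

```bash
python3 - <<'E'
from h import *
s=st()
E
```

```text
11.8 [ 0.8317 -0.1348  0.507 ] zaxis [ 0.071 -0.029 -0.997] yaxis [ 0.982 -0.174  0.075] q [ 0.04  1.    1.2   0.19 -1.09  1.99  0.07] F [ 0.  -0.2 -3.2] gap 1.12 gf 60.3
```

Request:
{"name": "arm_command", "arguments": {
  "rows": [
    [0,0,3,0],
    [0,0,3,0],
    [0,0,3,0],
    [0,0,3,0],
    [0,0,3,0],
    [0,0,3,0]
  ]
}}

```text
time_s: 12.55
ee_pos: [0.7922, -0.1285, 0.6183]
eef_rot: [0.761, 0.64, 0.065, 0.083]
contact_force: [-0.4, -0.1, -2.8]
finger_gap: 0.128
gripper_force: 60.4
```

```bash
python3 - <<'E'
from h import *
s=st()
E
```

```text
12.55 [ 0.7922 -0.1285  0.6183] zaxis [ 0.205 -0.044 -0.978] yaxis [ 0.963 -0.168  0.209] q [ 0.03  0.86  1.22  0.19 -1.09  1.99  0.07] F [-0.4 -0.1 -2.8] gap 1.09 gf 60.4
```

Request:
{"name": "arm_command", "arguments": {
  "rows": [
    [0,0,3,0],
    [0,0,3,0],
    [0,0,3,0],
    [0,0,3,0],
    [0,0,3,0],
    [0,0,3,0],
    [0,0,2,0],
    [0,0,1,0]
  ]
}}

```text
time_s: 13.55
ee_pos: [0.7325, -0.1195, 0.7326]
eef_rot: [0.753, 0.633, 0.113, 0.138]
contact_force: [-0.3, 0.5, -3.0]
finger_gap: 0.132
gripper_force: 60.3
```

```bash
python3 - <<'E'
from h import *
s=st()
E
```

```text
13.55 [ 0.7325 -0.1195  0.7326] zaxis [ 0.345 -0.065 -0.936] yaxis [ 0.923 -0.159  0.351] q [ 0.01  0.72  1.24  0.19 -1.09  1.99  0.07] F [-0.3  0.5 -3. ] gap 1.13 gf 60.3
```

Request:
{"name": "arm_command", "arguments": {
  "rows": [
    [0,0,3,0],
    [0,0,3,0],
    [0,0,3,0],
    [0,0,3,0],
    [0,0,2,0],
    [0,0,1,0]
  ]
}}

```text
time_s: 14.3
ee_pos: [0.6834, -0.112, 0.8039]
eef_rot: [0.745, 0.627, 0.145, 0.175]
contact_force: [0.5, -0.3, -2.1]
finger_gap: 0.129
gripper_force: 60.4
```

```bash
python3 - <<'E'
from h import *
s=st()
E
```

```text
14.3 [ 0.6834 -0.112   0.8039] zaxis [ 0.435 -0.079 -0.897] yaxis [ 0.884 -0.152  0.442] q [-0.01  0.62  1.27  0.19 -1.09  1.99  0.08] F [ 0.5 -0.3 -2.1] gap 1.1 gf 60.4
```

Request:
{"name": "arm_command", "arguments": {
  "rows": [
    [-0.8,-0.8,-2,0.01],
    [-1.6,-1.7,-4,0.025],
    [-1.7,-1.8,-5,0.025],
    [-1.7,-1.8,-5,0.025],
    [-1.7,-1.8,-5,0.025],
    [-1.7,-1.8,-5,0.025],
    [-1.7,-1.8,-5,0.025],
    [-1.7,-1.8,-5,0.025]
  ]
}}

```text
time_s: 15.3
ee_pos: [0.561, -0.2424, 0.4477]
eef_rot: [0.685, 0.692, 0.16, 0.161]
contact_force: [1.4, -0.7, -1.2]
finger_gap: 0.129
gripper_force: 60.5
```

Request:
{"name": "arm_command", "arguments": {
  "rows": [
    [-1.7,-1.8,-4,0.02],
    [-1.2,-1.2,-3,0],
    [-0.8,-0.8,-2,0],
    [0,0,-1,0],
    [0,0,0,0]
  ]
}}

```text
time_s: 15.92
ee_pos: [0.525, -0.2802, 0.3495]
eef_rot: [0.678, 0.699, 0.162, 0.159]
contact_force: [0.1, 0.2, -1.1]
finger_gap: 0.125
gripper_force: 60.4
```

```bash
python3 - <<'E'
from h import *
s=st();r=R.from_quat(s['eef_rot']).as_matrix();print('az',np.degrees(np.arctan2(r[1,1],r[0,1])),'lip',s['ee_pos']+.114*r[:,2]-.095*r[:,1])
a=manip.capture('side')[:,:,::-1];b=manip.capture('top')[:,:,::-1]
cv2.imwrite('pics/raw_side2.png',a);cv2.imwrite('pics/raw_top2.png',b)
cv2.imwrite('pics/p2.png',np.hstack([cv2.resize(a[100:300,230:420],None,fx=2.1,fy=2.1),cv2.resize(b[100:300,270:460],None,fx=2.1,fy=2.1)]))
E
```

```text
15.93 [ 0.525  -0.2802  0.3495] zaxis [ 0.442  0.011 -0.897] yaxis [0.896 0.027 0.443] q [-0.22  0.5   1.15  1.91 -1.04  0.95  1.46] F [ 0.1  0.2 -1.1] gap 1.07 gf 60.4
az 1.7421420174915114 lip [ 0.49034433 -0.28154469  0.20524862]
```

View pics/p2.png

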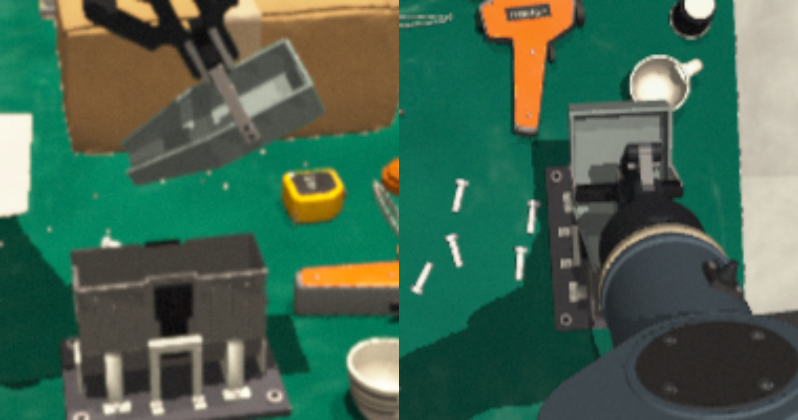

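Request:
{"name": "arm_command", "arguments": {
  "rows": [
    [-1.2,5,1,0],
    [-1.2,6,0,0],
    [-1.2,6,0,0],
    [-2,6,0,0],
    [-3,5,-1,0],
    [-4,0,-1,0],
    [-4,0,-1,0],
    [-3,0,0,0]
  ]
}}

```text
time_s: 17.02
ee_pos: [0.3905, -0.064, 0.3042]
eef_rot: [0.682, 0.699, 0.153, 0.149]
contact_force: [-0.0, 0.7, -0.5]
finger_gap: 0.13
gripper_force: 60.5
```

```bash
python3 - <<'E'
from h import *
s=st()
for a,b in [((260,113),(171,258)),((421,105),(165,66))]: print('box',tri(a,b))
print(onz('top',[[63,68],[165,66],[171,258],[62,262]],.2))
t=cv2.imread('pics/raw_top2.png')
m=(t[140:250,460-190:340].min(2)>150).astype(np.uint8)*255
for c in cv2.findContours(m,0,1)[0]:
    if cv2.contourArea(c)>4:
        r=cv2.minAreaRect(c);bp=cv2.boxPoints(r)+[270,140];ctr=bp.mean(0)
        e=sorted([(np.linalg.norm(bp[i]-bp[i-1]),(bp[i]-bp[i-1])) for i in range(4)],key=lambda k:k[0])[-1]
        w=onz('top',[ctr,ctr+e[1]],.005);v=w[1]-w[0];print(ctr.round(1),w[0].round(4),'len',np.linalg.norm(v).round(3),'az',np.degrees(np.arctan2(v[1],v[0])).round(0),r[1])
E
```

```text
17.02 [ 0.3905 -0.064   0.3042] zaxis [ 0.416  0.01  -0.909] yaxis [0.909 0.022 0.416] q [-1.33  0.1   1.57  2.4  -0.58  0.37  0.74] F [-0.   0.7 -0.5] gap 1.11 gf 60.5
box (array([0.43498502, 0.1250919 , 0.16654337]), np.float64(0.004812032063968494))
box (array([0.82839314, 0.14449259, 0.15786836]), np.float64(0.004012645311494545))
[[0.81539958 0.33457708 0.2       ]
 [0.81429408 0.12877504 0.2       ]
 [0.43446692 0.11338662 0.2       ]
 [0.43009447 0.32574364 0.2       ]]
[281.1 232.1] [ 0.48   -0.0792  0.005 ] len 0.036 az 149.0 (3.969111204147339, 15.256270408630371)
[328.  224.5] [ 0.496  -0.1901  0.005 ] len 0.035 az 179.0 (4.0, 15.0)
[296. 219.] [ 0.5102 -0.1148  0.005 ] len 0.035 az -167.0 (15.037208557128906, 3.3954989910125732)
[332.7 202.6] [ 0.5475 -0.2023  0.005 ] len 0.036 az -7.0 (2.786104202270508, 15.124565124511719)
[298.7 192.7] [ 0.5724 -0.1219  0.005 ] len 0.036 az 168.0 (4.3145551681518555, 15.297059059143066)
```

Request:
{"name": "arm_command", "arguments": {
  "rows": [
    [-3,0.5,0,0],
    [-3,0.5,0,0],
    [-3,0,0,0],
    [-3,0,0,0]
  ]
}}

```text
time_s: 17.52
ee_pos: [0.3509, -0.0808, 0.2834]
eef_rot: [0.686, 0.704, 0.139, 0.122]
contact_force: [0.0, -0.3, -1.0]
finger_gap: 0.127
gripper_force: 60.6
```

```bash
python3 - <<'E'
from h import *
s=st()
E
```

```text
17.52 [ 0.3509 -0.0808  0.2834] zaxis [ 0.362  0.029 -0.932] yaxis [0.932 0.022 0.363] q [-1.22  0.11  1.57  2.46 -0.67  0.42  0.94] F [ 0.  -0.3 -1. ] gap 1.08 gf 60.6
```

Request:
{"name": "arm_command", "arguments": {
  "rows": [
    [-2,0.5,-3,0],
    [-2,0.5,-3,0],
    [-2,0.5,-2,0],
    [-2,0.5,0,0]
  ]
}}

```text
time_s: 18.02
ee_pos: [0.3428, -0.0861, 0.2631]
eef_rot: [0.691, 0.707, 0.12, 0.096]
contact_force: [-0.2, -0.3, -1.6]
finger_gap: 0.131
gripper_force: 60.6
```

```bash
python3 - <<'E'
from h import *
s=st()
E
```

```text
18.02 [ 0.3428 -0.0861  0.2631] zaxis [ 0.302  0.038 -0.953] yaxis [0.953 0.017 0.303] q [-0.44  0.07  0.69  2.46 -0.44  0.37  0.65] F [-0.2 -0.3 -1.6] gap 1.11 gf 60.6
```

Request:
{"name": "arm_command", "arguments": {
  "rows": [
    [-4,0.5,-4,0],
    [-4,0.5,-4,0],
    [-4,0.5,-4,0],
    [-4,0.5,-4,0],
    [-4,0.5,-4,0],
    [-4,0.5,-4,0]
  ]
}}

```text
time_s: 18.77
ee_pos: [0.2448, -0.0563, 0.163]
eef_rot: [0.664, 0.735, -0.083, -0.109]
contact_force: [-0.4, 0.2, -2.6]
finger_gap: 0.134
gripper_force: 60.6
```

```bash
python3 - <<'E'
from h import *
s=st()
E
```

```text
18.77 [ 0.2448 -0.0563  0.163 ] zaxis [-0.271  0.022 -0.962] yaxis [ 0.958  0.104 -0.267] q [ 0.64  0.44 -0.81  2.46  0.4   0.69 -0.41] F [-0.4  0.2 -2.6] gap 1.14 gf 60.6
```

Request:
{"name": "arm_command", "arguments": {
  "rows": [
    [3,0.5,3,0],
    [4.5,1,4,0],
    [4.5,1,4,0],
    [4.5,1,4,0],
    [4.5,1,4,0],
    [4.5,1,4,0],
    [4.5,1,4,0],
    [4.5,1,4,0]
  ]
}}

```text
time_s: 19.77
ee_pos: [0.5906, 0.0177, 0.4744]
eef_rot: [0.665, 0.734, -0.083, -0.109]
contact_force: [1.3, 0.8, -1.0]
finger_gap: 0.124
gripper_force: 60.6
```

Request:
{"name": "arm_command", "arguments": {
  "rows": [
    [5,0.8,2,0],
    [5,0.8,2,0],
    [5,0.8,0,0],
    [4,0.6,0,0],
    [3,0.4,0,0],
    [3,0.4,0,0],
    [3,0.4,1,0],
    [3,0.4,1,0]
  ]
}}

```text
time_s: 20.78
ee_pos: [0.7612, 0.0434, 0.4394]
eef_rot: [0.675, 0.727, -0.064, -0.109]
contact_force: [0.2, 0.5, -1.2]
finger_gap: 0.127
gripper_force: 60.6
```

```bash
python3 - <<'E'
from h import *
s=st()
E
```

```text
20.77 [0.7612 0.0434 0.4394] zaxis [-0.244  0.055 -0.968] yaxis [ 0.968  0.08  -0.239] q [-0.11  0.86  0.1   0.53 -0.15  1.99 -0.01] F [ 0.2  0.5 -1.2] gap 1.08 gf 60.6
```

Request:
{"name": "arm_command", "arguments": {
  "rows": [
    [4,0.3,4,0],
    [4,0.3,4,0],
    [4,0.3,4,0],
    [4,0.3,4,0],
    [4,0.3,4,0]
  ]
}}

```text
time_s: 21.4
ee_pos: [0.799, 0.0544, 0.5121]
eef_rot: [0.683, 0.729, 0.017, -0.037]
contact_force: [1.4, 0.5, -0.9]
finger_gap: 0.136
gripper_force: 60.6
```

```bash
python3 - <<'E'
from h import *
s=st()
E
```

```text
21.4 [0.799  0.0544 0.5121] zaxis [-0.031  0.076 -0.997] yaxis [ 0.997  0.066 -0.026] q [-0.13  0.87  0.19  0.31 -0.24  1.99 -0.03] F [ 1.4  0.5 -0.9] gap 1.16 gf 60.6
```

Request:
{"name": "arm_command", "arguments": {
  "rows": [
    [-3,2.4,-2,0],
    [-4,3.4,-3,0],
    [-4,3.4,-3,0],
    [-4,3.4,-3,0],
    [-4,3.4,-3,0],
    [-1,1,-4,0],
    [0,0,-3,0],
    [0,0,-1,0]
  ]
}}

```text
time_s: 22.4
ee_pos: [0.6092, 0.2187, 0.2973]
eef_rot: [0.683, 0.729, 0.016, -0.039]
contact_force: [-0.2, 0.5, -1.5]
finger_gap: 0.128
gripper_force: 60.5
```

Request:
{"name": "arm_command", "arguments": {
  "rows": [
    [0,0,-0.7,0],
    [0,0,0,0]
  ]
}}

```text
time_s: 22.65
ee_pos: [0.6102, 0.2193, 0.2928]
eef_rot: [0.683, 0.729, 0.018, -0.038]
contact_force: [-0.4, -0.5, -1.1]
finger_gap: 0.134
gripper_force: 60.7
```

Request:
{"name": "arm_command", "arguments": {
  "rows": [
    [0,0,-0.5,0],
    [0,0,-0.5,0],
    [0,0,0,0]
  ]
}}

```text
time_s: 23.02
ee_pos: [0.6107, 0.223, 0.2864]
eef_rot: [0.682, 0.73, 0.022, -0.038]
contact_force: [-3.9, 6.7, 18.8]
finger_gap: 0.133
gripper_force: 67.5
```

Request:
{"name": "arm_command", "arguments": {
  "rows": [
    [0,0,0,0],
    [0,0,0.5,0],
    [0,0,2,0],
    [0,0,4,0]
  ],
  "grip": 5,
  "force": 20
}}

```text
time_s: 23.52
ee_pos: [0.6088, 0.2193, 0.3463]
eef_rot: [0.683, 0.729, 0.016, -0.039]
contact_force: [-0.2, 0.3, 0.3]
finger_gap: 0.587
gripper_force: 0.0
```

```bash
python3 - <<'E'
from h import *
s=st()
a=manip.capture('side')[:,:,::-1];b=manip.capture('top')[:,:,::-1]
cv2.imwrite('pics/raw_side3.png',a);cv2.imwrite('pics/raw_top3.png',b)
cv2.imwrite('pics/p3.png',np.hstack([cv2.resize(a[30:280,200:420],None,fx=1.8,fy=1.8),cv2.resize(b[30:280,130:350],None,fx=1.8,fy=1.8)]))
E
```

```text
23.52 [0.6088 0.2193 0.3463] zaxis [-0.036  0.077 -0.996] yaxis [ 0.997  0.067 -0.031] q [-0.49  0.51  0.18  1.45 -0.19  1.2  -0.19] F [-0.2  0.3  0.3] gap 5.01 gf 0.0
```

View pics/p3.png

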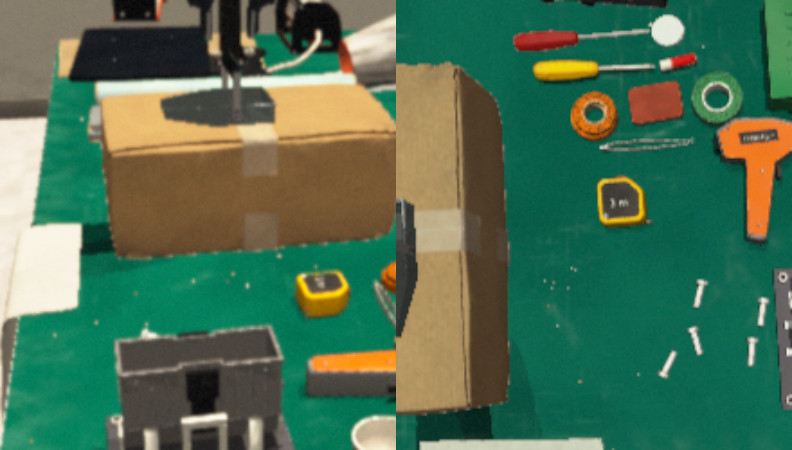

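Request:
{"name": "arm_command", "arguments": {
  "rows": [
    [-0.4,-4.3,-1.5,0.162],
    [-0.4,-4.3,-1.5,0.162],
    [-0.4,-4.3,-2,0.162],
    [-0.4,-4.3,-2.8,0.162],
    [-0.4,-4.3,-3.2,0.162],
    [-0.4,-4.3,-3.2,0.162],
    [-0.4,-4.3,-3.2,0.162],
    [-0.35,-4,-2.2,0.162]
  ],
  "grip": 3.5
}}

```text
time_s: 24.62
ee_pos: [0.577, -0.123, 0.1493]
eef_rot: [0.101, 0.994, -0.01, -0.042]
contact_force: [0.5, -0.4, -0.1]
finger_gap: 0.413
gripper_force: 0.0
```

```bash
cat >> h.py <<'E'
B=[(.480,-.079,-31),(.496,-.190,0),(.510,-.115,13),(.5475,-.202,-7),(.572,-.122,-12)]
def err(x,y,az,z):
    s=st();r=R.from_quat(s['eef_rot']).as_matrix();a=np.degrees(np.arctan2(r[1,1],r[0,1]))
    dy=(az-a+90)%180-90;off=Z_(dy)@ (r[:,2]*.066)
    print('az',a.round(1),'turn',np.radians(dy).round(3),'move cm',((np.array([x,y])-off[:2]-s['ee_pos'][:2])*100).round(2),'dz cm',round((z-s['ee_pos'][2])*100,2))
def Z_(d): return R.from_euler('z',d,degrees=True).as_matrix()
E
python3 - <<'E'
from h import *
b=B[4];err(b[0],b[1],b[2]+90,.077)
E
```

```text
24.62 [ 0.577  -0.123   0.1493] zaxis [-0.086 -0.01  -0.996] yaxis [ 0.201  0.979 -0.028] q [ 0.19  0.65 -0.11  1.78  0.12  0.8   1.38] F [ 0.5 -0.4 -0.1] gap 3.53 gf 0.0
az 78.4 turn -0.007 move cm [0.07 0.16] dz cm -7.23
```

Request:
{"name": "arm_command", "arguments": {
  "rows": [
    [0.1,0.2,-3.5,0],
    [0,0,-2.7,0],
    [0,0,-1,0]
  ]
}}

```text
time_s: 25.0
ee_pos: [0.5779, -0.1195, 0.0773]
eef_rot: [0.104, 0.994, -0.009, -0.043]
contact_force: [0.2, -0.6, 0.5]
finger_gap: 0.403
gripper_force: 0.0
```

Request:
{"name": "arm_command", "arguments": {
  "rows": [
    [0,0,0,0],
    [0,0,0,0],
    [0,0,0,0],
    [0,0,0,0]
  ],
  "grip": 0.2,
  "force": 30
}}

```text
time_s: 25.5
ee_pos: [0.5793, -0.1192, 0.0798]
eef_rot: [0.104, 0.994, -0.009, -0.041]
contact_force: [0.5, -0.2, 3.5]
finger_gap: 0.05
gripper_force: 29.7
```

Request:
{"name": "arm_command", "arguments": {
  "rows": [
    [0,0,2,0],
    [0,-2,5,0],
    [-0.4,-5,3.8,0.08],
    [-0.5,-5,2.5,0.08],
    [-0.6,-4.2,0,0.08]
  ]
}}

```text
time_s: 26.12
ee_pos: [0.5643, -0.2834, 0.2145]
eef_rot: [-0.017, 0.999, -0.016, -0.038]
contact_force: [0.2, 0.1, -0.0]
finger_gap: 0.023
gripper_force: 0.0
```

```bash
python3 - <<'E'
from h import *
err(.557,-.283,92,.205)
a=manip.capture('side');cv2.imwrite('pics/raw_side4.png',a[:,:,::-1]);b=manip.capture('top')[:,:,::-1];cv2.imwrite('pics/raw_top4.png',b)
m=(b[140:250,270:340].min(2)>150).astype(np.uint8)*255
for c in cv2.findContours(m,0,1)[0]:
    if cv2.contourArea(c)>4:
        r=cv2.minAreaRect(c);print(np.add(r[0],[270,140]).round(1),np.round(r[1],1),onz('top',np.add(r[0],[270,140]),.005).round(4))
E
```

```text
26.12 [ 0.5643 -0.2834  0.2145] zaxis [-0.075 -0.032 -0.997] yaxis [-0.035  0.999 -0.03 ] q [ 0.47  0.62 -0.17  1.62  0.18  0.98  1.82] F [ 0.2  0.1 -0. ] gap 0.2 gf 0.0
az 92.0 turn 0.0 move cm [-0.23  0.25] dz cm -0.95
[281.1 232.1] [ 4.  15.3] [[ 0.48   -0.0792  0.005 ]]
[296.  218.9] [14.8  3.4] [[ 0.5105 -0.1147  0.005 ]]
[298.3 192.5] [ 4.1 15.1] [[ 0.5729 -0.1212  0.005 ]]
```

Request:
{"name": "arm_command", "arguments": {
  "rows": [
    [0.3,5,0,-0.08],
    [0.4,5,-3,-0.08],
    [0.4,5,-4.5,-0.08],
    [0.3,1.3,-4,0],
    [0,0,-2,0],
    [0,0,-0.9,0]
  ],
  "grip": 2.2
}}

```text
time_s: 26.98
ee_pos: [0.5767, -0.1195, 0.0722]
eef_rot: [0.103, 0.994, -0.009, -0.043]
contact_force: [-21.2, 9.0, 97.5]
finger_gap: 0.259
gripper_force: 49.1
```

Request:
{"name": "arm_command", "arguments": {
  "rows": [
    [0,0,0,0],
    [0,0,0,0],
    [0,0,0,0]
  ],
  "grip": 0.2,
  "force": 30
}}

```text
time_s: 27.35
ee_pos: [0.5785, -0.1199, 0.0731]
eef_rot: [0.103, 0.994, -0.009, -0.04]
contact_force: [-2.5, 5.0, 18.3]
finger_gap: 0.078
gripper_force: 35.6
```

Request:
{"name": "arm_command", "arguments": {
  "rows": [
    [0,0,2,0],
    [0,-2,5,0],
    [-0.4,-5,4.5,0.08],
    [-0.5,-5,2.5,0.08],
    [-0.6,-4.1,0,0.08]
  ]
}}

```text
time_s: 27.98
ee_pos: [0.5633, -0.2813, 0.2109]
eef_rot: [-0.016, 0.999, -0.016, -0.038]
contact_force: [-0.3, -0.2, -0.6]
finger_gap: 0.076
gripper_force: 29.3
```

Request:
{"name": "arm_command", "arguments": {
  "rows": [
    [0,0,0,0],
    [0,0,0,0],
    [-1.5,5,0.3,-0.035],
    [-2.2,4.3,-3.3,0],
    [-2.5,0,-4.5,0],
    [0,0,-3.7,0],
    [0,0,-1.7,0],
    [0,0,-0.5,0]
  ],
  "grip": 2.2
}}

```text
time_s: 28.98
ee_pos: [0.5012, -0.1849, 0.0732]
eef_rot: [0.001, 0.999, -0.013, -0.041]
contact_force: [-2.5, 2.7, 9.1]
finger_gap: 0.259
gripper_force: 4.5
```

Request:
{"name": "arm_command", "arguments": {
  "rows": [
    [0,0,0,0],
    [0,0,0,0],
    [0,0,0,0]
  ],
  "grip": 0.2
}}

```text
time_s: 29.35
ee_pos: [0.5012, -0.1861, 0.0744]
eef_rot: [0.002, 0.999, -0.014, -0.04]
contact_force: [-0.0, -0.2, -0.5]
finger_gap: 0.076
gripper_force: 29.5
```

Request:
{"name": "arm_command", "arguments": {
  "rows": [
    [0,0,5,0],
    [-0.5,-2,5.5,0],
    [-1.1,-4,3.1,0.03],
    [-1.1,-3.9,0,0]
  ]
}}

```text
time_s: 29.85
ee_pos: [0.4746, -0.2864, 0.213]
eef_rot: [-0.014, 0.999, -0.016, -0.037]
contact_force: [0.5, 0.2, -1.2]
finger_gap: 0.071
gripper_force: 29.6
```

Request:
{"name": "arm_command", "arguments": {
  "rows": [
    [0,0,0,0],
    [0,0,0,0],
    [0.5,5,0.3,0.07],
    [1.2,5,-3,0.07],
    [1.2,5,-4,0.057],
    [1.2,2.3,-4.5,0],
    [0,0,-1.6,0],
    [0,0,-0.6,0]
  ],
  "grip": 2.2
}}

```text
time_s: 30.85
ee_pos: [0.5138, -0.1136, 0.0766]
eef_rot: [-0.112, 0.993, -0.018, -0.039]
contact_force: [-0.5, -0.9, 1.1]
finger_gap: 0.257
gripper_force: 0.0
```

Request:
{"name": "arm_command", "arguments": {
  "rows": [
    [0,0,0,0],
    [0,0,0,0],
    [0,0,0,0]
  ],
  "grip": 0.2
}}

```text
time_s: 31.22
ee_pos: [0.5146, -0.1145, 0.0782]
eef_rot: [-0.111, 0.993, -0.018, -0.038]
contact_force: [1.1, -0.0, 0.5]
finger_gap: 0.069
gripper_force: 29.2
```

Request:
{"name": "arm_command", "arguments": {
  "rows": [
    [0,0,5,0],
    [1,-4.5,4,-0.06],
    [1.5,-5,4.2,-0.07],
    [1.5,-5,0.2,-0.067],
    [0.8,-2.4,0,0]
  ]
}}

```text
time_s: 31.85
ee_pos: [0.5612, -0.2835, 0.2099]
eef_rot: [-0.011, 0.999, -0.015, -0.039]
contact_force: [1.0, 0.8, -1.3]
finger_gap: 0.073
gripper_force: 29.4
```

Request:
{"name": "arm_command", "arguments": {
  "rows": [
    [0,0,0,0],
    [0,0,0,0],
    [-0.5,5,0.3,-0.11],
    [-2,5,-3,-0.12],
    [-2.2,5,-3,-0.12],
    [-2.2,4.3,-3.5,-0.12],
    [-0.7,1.1,-3,-0.094],
    [0,0,-1.1,0]
  ],
  "grip": 2.2
}}

```text
time_s: 32.85
ee_pos: [0.4841, -0.0734, 0.0747]
eef_rot: [0.263, 0.964, -0.002, -0.044]
contact_force: [0.1, -0.0, 0.4]
finger_gap: 0.257
gripper_force: 0.0
```

```bash
python3 - <<'E'
from h import *
b=B[0];err(b[0],b[1],b[2]+90,.0745)
b=manip.capture('top')[:,:,::-1];cv2.imwrite('pics/raw_top5.png',b)
c=b[160:260,320:400]
m=(b[150:260,310:400].min(2)>140).astype(np.uint8)*255
for k in cv2.findContours(m,0,1)[0]:
    if cv2.contourArea(k)>6:
        r=cv2.minAreaRect(k);p=np.add(r[0],[310,150]);print(p.round(1),np.round(r[1],1),r[2],onz('top',p,.005).round(4))
E
```

```text
32.85 [ 0.4841 -0.0734  0.0747] zaxis [-0.085  0.018 -0.996] yaxis [ 0.507  0.862 -0.028] q [ 0.11  0.67 -0.07  2.08  0.06  0.47  1.03] F [ 0.1 -0.   0.4] gap 2.2 gf 0.0
az 59.5 turn -0.009 move cm [ 0.16 -0.69] dz cm -0.02
[349.  251.5] [4.9 4.9] 45.0 [[ 0.432  -0.2381  0.005 ]]
[385.2 248.6] [18.   5.7] 5.194429397583008 [[ 0.4374 -0.3228  0.005 ]]
[352.5 238.5] [3. 9.] 0.0 [[ 0.4622 -0.247   0.005 ]]
[349. 225.] [4. 4.] 90.0 [[ 0.494  -0.2395  0.005 ]]
[388.5 222.5] [3. 5.] 90.0 [[ 0.4982 -0.3324  0.005 ]]
[353.6 216.5] [19.2  2.2] 86.42366790771484 [[ 0.5138 -0.2508  0.005 ]]
[385. 209.] [ 4. 12.] 0.0 [[ 0.5301 -0.3251  0.005 ]]
[333.4 202.6] [ 4.1 15.2] 5.710593223571777 [[ 0.5475 -0.2038  0.005 ]]
[349. 196.] [8. 2.] 90.0 [[ 0.5624 -0.2411  0.005 ]]
[368.9 219. ] [55.9  8.4] 85.60128784179688 [[ 0.5073 -0.2867  0.005 ]]
[344.5 183.5] [4.9 4.9] 26.56505012512207 [[ 0.5923 -0.2311  0.005 ]]
[385.5 180.5] [5. 7.] 90.0 [[ 0.5976 -0.3282  0.005 ]]
[391.5 152. ] [ 4. 15.] 90.0 [[ 0.6655 -0.3444  0.005 ]]
```

Request:
{"name": "arm_command", "arguments": {
  "rows": [
    [0.1,-0.6,-0.1,0]
  ]
}}

```text
time_s: 33.02
ee_pos: [0.487, -0.0818, 0.0751]
eef_rot: [0.264, 0.964, -0.002, -0.042]
contact_force: [-0.0, -0.4, 0.5]
finger_gap: 0.265
gripper_force: 0.0
```

Request:
{"name": "arm_command", "arguments": {
  "rows": [
    [0,0,0,0],
    [0,0,0,0],
    [0,0,0,0]
  ],
  "grip": 0.2
}}

```text
time_s: 33.4
ee_pos: [0.4869, -0.082, 0.0751]
eef_rot: [0.265, 0.963, -0.002, -0.042]
contact_force: [0.7, -1.7, 4.9]
finger_gap: 0.076
gripper_force: 30.0
```

Request:
{"name": "arm_command", "arguments": {
  "rows": [
    [0,-2,5,0.11],
    [-0.3,-5,3.5,0.12],
    [-0.3,-5,3.5,0.12],
    [-0.4,-5,1.7,0.12],
    [-0.3,-3.3,0,0.1]
  ]
}}

```text
time_s: 34.02
ee_pos: [0.473, -0.2873, 0.2132]
eef_rot: [-0.017, 0.999, -0.015, -0.039]
contact_force: [-0.2, 0.8, -1.1]
finger_gap: 0.078
gripper_force: 29.6
```

Request:
{"name": "arm_command", "arguments": {
  "rows": [
    [0,0,0,0],
    [0,0,0.5,-0.1],
    [0.9,1.5,0.5,-0.175],
    [0.9,1.5,0,-0.175],
    [0.9,1.5,0,-0.175],
    [0.9,1,0,-0.175],
    [0.9,1,0,-0.175],
    [0.9,1,0,-0.175]
  ],
  "grip": 2.2
}}

```text
time_s: 35.02
ee_pos: [0.5276, -0.2075, 0.2213]
eef_rot: [0.532, 0.846, 0.01, -0.042]
contact_force: [-0.2, 0.6, -0.4]
finger_gap: 0.258
gripper_force: 0.0
```

Request:
{"name": "arm_command", "arguments": {
  "rows": [
    [0.9,0.9,-1,-0.175],
    [0.9,0,-3,-0.175],
    [0.35,0,-3,-0.17],
    [0,0,-1,-0.05]
  ],
  "grip": 4.6
}}

```text
time_s: 35.52
ee_pos: [0.5482, -0.1987, 0.1398]
eef_rot: [0.746, 0.664, 0.02, -0.039]
contact_force: [-0.5, 0.3, 0.0]
finger_gap: 0.539
gripper_force: 0.0
```

```bash
python3 - <<'E'
from h import *
err(.5475,-.198,-7,.0745)
E
```

```text
35.52 [ 0.5482 -0.1987  0.1398] zaxis [-0.021  0.085 -0.996] yaxis [ 0.993 -0.115 -0.03 ] q [ 0.21  0.65  0.14  1.83 -0.24  0.72  0.4 ] F [-0.5  0.3  0. ] gap 4.6 gf 0.0
az -6.6 turn -0.007 move cm [ 0.06 -0.49] dz cm -6.53
```

Request:
{"name": "arm_command", "arguments": {
  "rows": [
    [0,-0.4,-3.5,0],
    [0,0,-2.4,0],
    [0,0,-0.7,0]
  ]
}}

```text
time_s: 35.9
ee_pos: [0.5484, -0.2037, 0.0748]
eef_rot: [0.746, 0.665, 0.021, -0.038]
contact_force: [-0.4, -0.2, 0.6]
finger_gap: 0.541
gripper_force: 0.0
```

Request:
{"name": "arm_command", "arguments": {
  "rows": [
    [0,0,0,0],
    [0,0,0,0],
    [0,0,0,0]
  ],
  "grip": 2.5,
  "force": 25
}}

```text
time_s: 36.28
ee_pos: [0.5492, -0.2046, 0.0764]
eef_rot: [0.746, 0.664, 0.021, -0.036]
contact_force: [-1.4, -0.9, 0.3]
finger_gap: 0.406
gripper_force: 24.9
```

Request:
{"name": "arm_command", "arguments": {
  "rows": [
    [0,0.5,5,0],
    [0,0,5.5,0.05],
    [-0.7,-4.2,3.5,0.05],
    [-0.7,-4.3,0,0.05]
  ]
}}

```text
time_s: 36.78
ee_pos: [0.5361, -0.2857, 0.2196]
eef_rot: [0.693, 0.72, 0.019, -0.035]
contact_force: [-0.2, -1.2, -0.6]
finger_gap: 0.408
gripper_force: 25.1
```

Request:
{"name": "arm_command", "arguments": {
  "rows": [
    [0,0,0,0],
    [0,0,0,0]
  ],
  "grip": 6
}}

```text
time_s: 37.02
ee_pos: [0.5347, -0.2841, 0.2156]
eef_rot: [0.695, 0.718, 0.018, -0.039]
contact_force: [-0.1, 0.4, -0.6]
finger_gap: 0.706
gripper_force: 0.0
```

Request:
{"name": "arm_command", "arguments": {
  "rows": [
    [0.8,5.3,3,0.006],
    [0.8,5.3,3,0.006],
    [0.8,5.3,3,0.006],
    [0.8,5.3,3,0.006],
    [0.8,5.3,3,0.006],
    [0.85,5.95,0,0],
    [0.85,5.95,0,0],
    [0.85,5.95,0,0]
  ]
}}

```text
time_s: 38.02
ee_pos: [0.5995, 0.1625, 0.3656]
eef_rot: [0.683, 0.729, 0.018, -0.039]
contact_force: [1.1, -0.5, 0.0]
finger_gap: 0.703
gripper_force: 0.0
```

```bash
python3 - <<'E'
from h import *
s=st()
r=R.from_quat([0.683,.729,.017,-.038]).as_matrix();tip=np.array([.6107,.2220,.2864])+r[:,2]*.0539;print('bar',tip)
r=R.from_quat(s['eef_rot']).as_matrix();print('move',(tip-s['ee_pos']-r[:,2]*.0539)*100)
b=manip.capture('top')[:,:,::-1];a=manip.capture('side')[:,:,::-1]
cv2.imwrite('pics/p5.png',np.hstack([cv2.resize(a[200:310,250:380],None,fx=3,fy=3),cv2.resize(b[160:270,320:420],None,fx=3,fy=3)]))
E
```

```text
38.02 [0.5995 0.1625 0.3656] zaxis [-0.033  0.079 -0.996] yaxis [ 0.997  0.067 -0.028] q [-0.36  0.46  0.09  1.49 -0.13  1.21 -0.16] F [ 1.1 -0.5  0. ] gap 6.0 gf 0.0
bar [0.60896481 0.2261352  0.23268688]
move [ 1.1217807   5.93880211 -7.91645459]
```

View pics/p5.png

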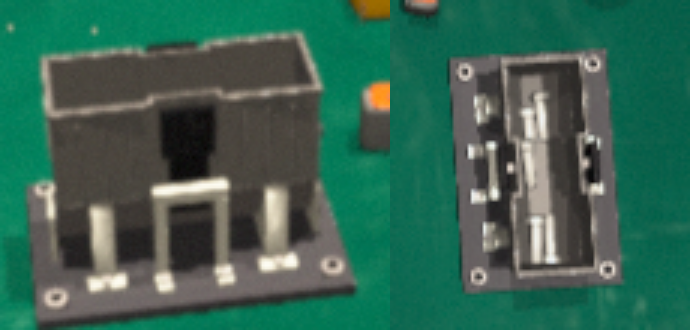

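Request:
{"name": "arm_command", "arguments": {
  "rows": [
    [1.1,5.7,0,0],
    [0,0,-4.5,0],
    [0,0,-3,0]
  ]
}}

```text
time_s: 38.5
ee_pos: [0.6098, 0.2181, 0.2884]
eef_rot: [0.682, 0.73, 0.017, -0.039]
contact_force: [0.4, -0.0, 0.1]
finger_gap: 0.706
gripper_force: 0.0
```

Request:
{"name": "arm_command", "arguments": {
  "rows": [
    [0,0,0,0],
    [0,0,0,0],
    [0,0,0,0],
    [0,0,0,0],
    [0,0,0,0]
  ],
  "grip": 0.5,
  "force": 50
}}

```text
time_s: 39.12
ee_pos: [0.6118, 0.2163, 0.2923]
eef_rot: [0.683, 0.729, 0.019, -0.038]
contact_force: [-2.0, 0.5, 7.6]
finger_gap: 0.136
gripper_force: 50.4
```

Request:
{"name": "arm_command", "arguments": {
  "rows": [
    [0,0,3,0],
    [-1,-2,4,0],
    [-3,-5,0,0],
    [-3,-5,0,0],
    [-3,-5,0,0],
    [-3,-5,-2,0],
    [-3,-5,-2,0],
    [-0.5,-1,-5,0]
  ]
}}

```text
time_s: 40.12
ee_pos: [0.4454, -0.0677, 0.2719]
eef_rot: [0.686, 0.727, 0.019, -0.036]
contact_force: [2.3, 1.1, -2.3]
finger_gap: 0.135
gripper_force: 49.3
```

Request:
{"name": "arm_command", "arguments": {
  "rows": [
    [0,0,-5,0],
    [0,0,-4,0],
    [0,0,-2.5,0],
    [0,0,-1,0],
    [0,0,0,0]
  ]
}}

```text
time_s: 40.75
ee_pos: [0.4465, -0.0641, 0.1456]
eef_rot: [0.684, 0.729, 0.018, -0.039]
contact_force: [-0.1, -0.2, -1.3]
finger_gap: 0.133
gripper_force: 49.2
```

Request:
{"name": "arm_command", "arguments": {
  "rows": [
    [0,0,-1.2,0],
    [0,0,-0.5,0],
    [0,0,0,0]
  ]
}}

```text
time_s: 41.12
ee_pos: [0.4462, -0.064, 0.1283]
eef_rot: [0.684, 0.729, 0.018, -0.039]
contact_force: [-0.1, -0.4, -0.4]
finger_gap: 0.13
gripper_force: 49.2
```

Request:
{"name": "arm_command", "arguments": {
  "rows": [
    [0,0,-0.4,0],
    [0,0,0,0]
  ]
}}

```text
time_s: 41.38
ee_pos: [0.4465, -0.0642, 0.1251]
eef_rot: [0.684, 0.729, 0.018, -0.038]
contact_force: [-2.3, -0.9, 9.3]
finger_gap: 0.129
gripper_force: 53.0
```

Request:
{"name": "arm_command", "arguments": {
  "rows": [
    [0,0,0,0],
    [0,0,0,0],
    [0,0,0.5,0],
    [0,0,4,0],
    [0,0,5,0.15],
    [0,-1,5,0.17],
    [0.5,-3,3,0.17],
    [1,-4,0,0.17]
  ],
  "grip": 8.5,
  "force": 20
}}

```text
time_s: 42.38
ee_pos: [0.4622, -0.1444, 0.3025]
eef_rot: [0.407, 0.912, 0.005, -0.04]
contact_force: [0.8, 0.2, -1.4]
finger_gap: 0.997
gripper_force: 0.0
```

```bash
python3 - <<'E'
from h import *
err(.512,-.285,92.1,.161)
a=manip.capture('side')[:,:,::-1];b=manip.capture('top')[:,:,::-1]
cv2.imwrite('pics/p6.png',np.hstack([cv2.resize(a[150:310,200:390],None,fx=2,fy=2),cv2.resize(b[150:310,210:400],None,fx=2,fy=2)]))
E
```

```text
42.38 [ 0.4622 -0.1444  0.3025] zaxis [-0.069  0.041 -0.997] yaxis [ 0.743  0.668 -0.024] q [ 0.2   0.33  0.03  1.88 -0.04  1.01  0.98] F [ 0.8  0.2 -1.4] gap 8.52 gf 0.0
az 42.0 turn 0.875 move cm [  5.48 -13.88] dz cm -14.15
```

View pics/p6.png

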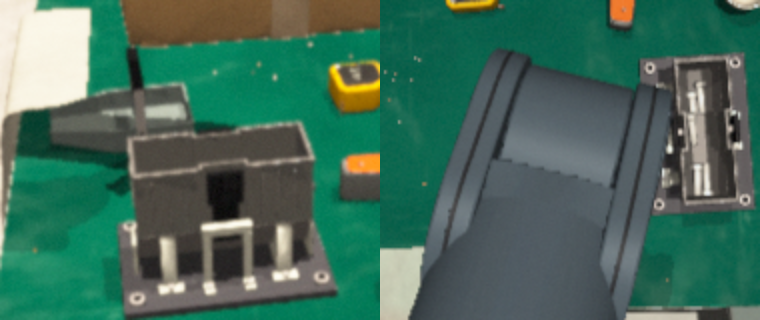

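Request:
{"name": "arm_command", "arguments": {
  "rows": [
    [0.9,-2.3,-1,0.15],
    [0.9,-2.3,-1,0.15],
    [0.9,-2.3,-1,0.15],
    [0.9,-2.3,-1,0.15],
    [0.9,-2.3,-1,0.15],
    [0.9,-2.3,0,0.125],
    [0,0,0,0]
  ]
}}

```text
time_s: 43.35
ee_pos: [0.5151, -0.2831, 0.249]
eef_rot: [-0.013, 0.999, -0.014, -0.04]
contact_force: [-0.6, 0.4, -0.0]
finger_gap: 0.996
gripper_force: 0.0
```

```bash
python3 - <<'E'
from h import *
err(.512,-.285,92.1,.161)
E
```

```text
43.35 [ 0.5151 -0.2831  0.249 ] zaxis [-0.08  -0.029 -0.996] yaxis [-0.026  0.999 -0.027] q [ 0.48  0.52 -0.13  1.7   0.15  0.99  1.87] F [-0.6  0.4 -0. ] gap 8.5 gf 0.0
az 91.5 turn 0.01 move cm [0.22 0.01] dz cm -8.8
```

Request:
{"name": "arm_command", "arguments": {
  "rows": [
    [0.1,0,-3.5,0.01],
    [0.1,0,-3,0],
    [0,0,-1.8,0],
    [0,0,-0.7,0]
  ]
}}

```text
time_s: 43.85
ee_pos: [0.5168, -0.2806, 0.1586]
eef_rot: [-0.018, 0.999, -0.014, -0.041]
contact_force: [-0.9, -0.1, 1.7]
finger_gap: 0.989
gripper_force: 0.0
```

Request:
{"name": "arm_command", "arguments": {
  "rows": [
    [0,0,0,0],
    [0,0,0,0],
    [0,0,0,0],
    [0,0,0,0]
  ],
  "grip": 5,
  "force": 40
}}

```text
time_s: 44.35
ee_pos: [0.5179, -0.2816, 0.1618]
eef_rot: [-0.019, 0.999, -0.015, -0.039]
contact_force: [-3.1, 3.4, 14.3]
finger_gap: 0.604
gripper_force: 39.7
```

Request:
{"name": "arm_command", "arguments": {
  "rows": [
    [0,0,0,0],
    [0,0,0.4,0],
    [0,0,0.6,0]
  ]
}}

```text
time_s: 44.72
ee_pos: [0.5172, -0.282, 0.1699]
eef_rot: [-0.019, 0.999, -0.014, -0.04]
contact_force: [0.5, 0.7, -3.8]
finger_gap: 0.591
gripper_force: 42.5
```

```bash
python3 - <<'E'
from h import *
st()
a=manip.capture('side')[:,:,::-1]
cv2.imwrite('pics/p7.png',cv2.resize(a[150:310,230:390],None,fx=3.5,fy=3.5,interpolation=3))
E
```

```text
44.73 [ 0.5172 -0.282   0.1699] zaxis [-0.079 -0.03  -0.996] yaxis [-0.039  0.999 -0.027] q [ 0.47  0.62 -0.12  1.78  0.18  0.82  1.85] F [ 0.5  0.7 -3.8] gap 5.05 gf 42.5
```

View pics/p7.png

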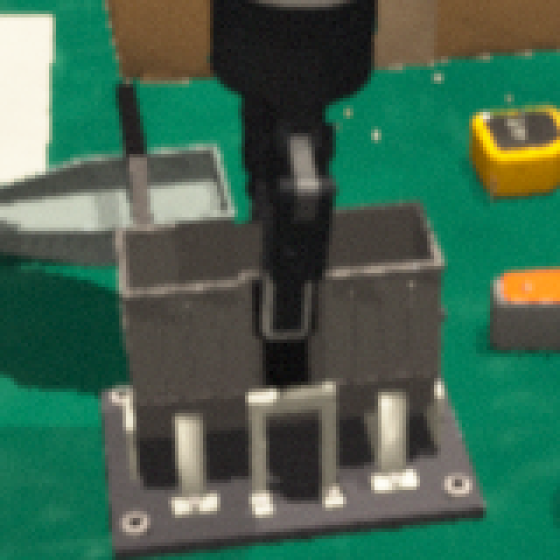

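Request:
{"name": "arm_command", "arguments": {
  "rows": [
    [0,0,0,0],
    [0,0,0,0],
    [0,0,0.5,0],
    [0,0,1,0],
    [0,0,2,0],
    [0,0,2,0],
    [0,0,2,0],
    [0,0,1,0]
  ],
  "grip": 4,
  "force": 60
}}

```text
time_s: 45.78
ee_pos: [0.5176, -0.2822, 0.2561]
eef_rot: [-0.019, 0.999, -0.015, -0.039]
contact_force: [-0.3, -0.4, -3.7]
finger_gap: 0.56
gripper_force: 64.8
```

Request:
{"name": "arm_command", "arguments": {
  "rows": [
    [0,0,0.5,0],
    [0,0,0,0],
    [0,0,0,0],
    [0,0,0,0]
  ]
}}

```text
time_s: 46.28
ee_pos: [0.5171, -0.2819, 0.2589]
eef_rot: [-0.019, 0.999, -0.014, -0.04]
contact_force: [0.1, -0.8, -3.9]
finger_gap: 0.562
gripper_force: 64.8
```

```bash
python3 - <<'E'
from h import *
st()
a=manip.capture('side')[:,:,::-1];b=manip.capture('top')[:,:,::-1]
cv2.imwrite('pics/p8.png',np.hstack([cv2.resize(a[130:310,200:390],None,fx=2.1,fy=2.1),cv2.resize(b[130:310,210:400],None,fx=2.1,fy=2.1)]))
E
```

```text
46.27 [ 0.5171 -0.2819  0.2589] zaxis [-0.08  -0.03  -0.996] yaxis [-0.039  0.999 -0.027] q [ 0.48  0.51 -0.14  1.69  0.14  1.01  1.89] F [ 0.1 -0.8 -3.9] gap 4.8 gf 64.8
```

View pics/p8.png

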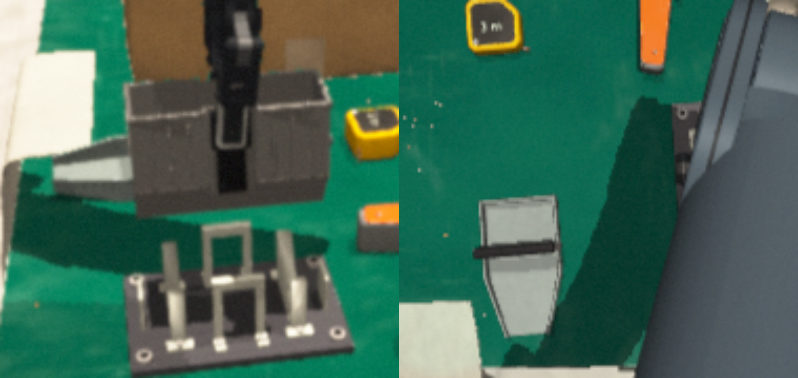

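```bash
python3 -c "
from plant import manip
print(manip.close_job())"
```

```text
the job is handed in; nothing more can be done
None
```

The job is handed in at 46 s of the 61 s allowed; I don't have the verdict. The cassette, with all five bolts in it, is held level about 12 cm up and clear of the stand, and the empty tray stands upright on the worktable. However, I did not tip the bolts out of the spout as asked: they spilled onto the table while I was bringing the tilted tray over. I picked them up and dropped them into the clipped cassette one by one, with the tray parked on the cardboard box until that was done.

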